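# Put a stray pipe coupling away in its stock drawer

### The job

A white pipe coupling has been left standing on the stockroom counter. Pull the drawer with the yellow handle most of the way open, stand the coupling upright on the floor of that drawer, and leave the drawer open.

Things in the scene. Friction and masses are not known exactly. Their poses are not given: they have to be found in the camera images.
- yellow_drawer (a joint): How far the yellow-handled drawer is out, in m: 0 shut, 0.14 at its end stop; starts 0 to 0.03. Its unit is one of three like grey steel one-drawer units (160 mm wide, 260 deep, 95 high) side by side on a 12 mm plinth, in any order; the others have a blue and a red handle. The drawer slides level, needs 2 to 4 N and stays where left.
- yellow_handle (a point): Middle of the yellow handle's level grip bar: round, 12 mm thick, 90 mm long along this frame's y, centre line 50 mm in front of the drawer's front panel, a leg to the panel at each end (78 mm clear between them), 23 mm below the unit's top. Frame fixed to the drawer: x points level into the unit, so the drawer opens along -x; z up.
- yellow_bay (a point): Point on the inside floor of the yellow-handled drawer, on its centre line, 60 mm behind the inner face of its front panel and 122 mm behind the handle bar; axes as the handle's; moves with the drawer. Drawer empty, 136 mm wide inside; above this floor its walls rise 61 mm, its front 76 mm, the unit's top 83 mm. With the drawer d out, it is uncovered up to d - 60 mm beyond this point.
- coupling_center (a point): Centre (half-way up) of the white plastic coupling: an open tube, 48 mm outside and 40 mm inside diameter, 60 mm high, about 60 g, standing on end on the counter, z axis up. It may stand left or right of the drawer units. A dark tee and a copper elbow also lie there and are not wanted.

How it is judged (in metres and radians):
On the way:
1. the yellow-handled drawer is at least 90 mm out (value of joint yellow_drawer above 0.09 m), for 0.2 s.
At the end, for the whole second after the job is handed in: The yellow-handled drawer is at least 90 mm out of its 140 mm and at rest, and the white coupling stands on end inside that drawer, upright within 11 degrees, its centre 30 mm (within 10 mm) above the drawer's floor, anywhere between the drawer's walls (value of joint yellow_drawer above 0.09 m and x of coupling_center in the frame of yellow_bay between -0.05 and 0.12 m and y of coupling_center in the frame of yellow_bay between -0.05 and 0.05 m and z of coupling_center in the frame of yellow_bay between 0.02 and 0.04 m and angle between the z axis of coupling_center and the z axis of yellow_bay, either way round below 0.2 rad and velocity of joint yellow_drawer between -0.01 and 0.01 m/s); the robot touches nothing.
It also fails if it takes over 56 s, if anything falls off the work surface, if the arm or the gripper's body presses on something with over 40 N, if the wrist force passes 120 N, or if a joint passes its speed limit or range.

### The arm

A 6-joint arm with a two-finger parallel gripper is mounted at the origin on the work surface. World frame = base frame: x ahead of the robot, y to its left, z up, the work surface at z = 0. Lengths are in mm, angles in rad, forces in N, time in s.
With the tool pointing down it reaches from about 350 to 975 mm from the base axis. Payload 7.1 kg.
Tool frame: the origin (TCP) lies at the centre of the arm's flange, where the gripper is bolted on; the fingertips stand 182 mm ahead of it and the grasp point (between the pads) lies 163 mm ahead of it; x points along the fingers, y is the direction in which the jaws open and shut, and the axes are right-handed (so a half turn about x gives the same grasp; the last joint's range is limited). The gripper opens to 88 mm and grips with 3 to 60 N. Pads are 20 mm wide; open, the fingers measure 115 mm over their backs; the gripper's body (75 mm by 178 mm) begins 61 mm behind the grasp point.
Start: joints at [-1.255, 0.423, 1.63, -0, 1.089, -0.019], TCP at [205.38, -590.276, 404.675] pointing down, gripper open.
Joint ranges: [-3, 3], [-0.9, 2.11], [0.09, 2.58], [-1.31, 4.45], [0.11, 2.69], [-2.54, 2.54]. Speed limits (rad/s): [2.39, 2.39, 3.01, 3.14, 3.14, 3.14].

### API

Orientations are given as a rotation vector (axis times angle).
In Python, from workcell import readout, viewer, workorder, models gives the robot as it stands. The module is installed in compiled form; this text tells all that it offers.
- The arm moves only by the tool apply_moves, never from a script. Its argument "commands" is a list that holds one entry, the list of rows, each a list of 4 numbers: the shift along the world's x, y, z in m, then the turn about the world's z in rad. A call has 1 to 8 rows; each row is the pose to reach, as a shift and turn from the pose commanded when the call began; what a row does not reach only later rows make up. A row lasts 1/8 s, in which the tool goes at most 62.5 mm and 10.7 degrees, less where a joint would pass 70% of its speed; a pose out of reach is approached as far as the arm can. A call with a gripper value outside its range is refused whole. "gripper" is the finger opening in m, from 0 to 0.0878, set as the call begins (left out, the last holds). The fingers move at their own pace and stop on an object; the grip force is fixed at half the most. Time passes only in rows, so rows that repeat a pose let the fingers close. It gives the time, the measured TCP pose, the force and the opening at its end, in the units of the state.
- readout.get_obs(): the state, without advancing time (a new reading comes with each control period).
- viewer.get_image(name): name is "side" or "top" or "wrist"; returns a dict with "color" (480x640x3 uint8, red, green, blue), "vertical_fov" (degrees; the focal length in pixels is half the picture's height over the tangent of half this angle, whatever the lens; pixels are square), "cx", "cy" (the principal point, pixels), "rvec" (rotation vector, rad) and "tvec" (3), from world to camera coordinates, as OpenCV has them. Camera axes: x right, y down, z forward; pixel columns grow to the right and rows downward; lengths in mm; the calibration is good to about 2 mm. A picture is of the moment at which its call begins. There is no depth.
- workorder.close_job(): hands the job in, once; it reports no verdict.
Trained networks look in the newest picture that a camera, given by its name, has taken for a name from the list of things; names that differ only in an ending like _2 or _b are one class to them, and where a whole thing is asked for, a point or a joint stands for the part that bears it (a point fixed in the world has none). Each returns a list of dicts, best first, with "conf" (0 to 1); they miss things now and then, are a little off and sometimes report something else, mostly with a low value. They report only what shows in the picture. A call takes as long as a camera call.
- models.search_frame(camera, label): "position" ([x, y, z] in mm, in world coordinates, good to about 4 mm: the middle of the surface that is visible of it).
- models.place_of(camera, label): "position" ([x, y, z] in mm, in world coordinates, good to about 4 mm: a listed point, or the origin of a listed thing).
The state is a dict: "t": time; "qpos": joint angles; "qvel": joint speeds; "joint_torque": joint torques, N m; "ee_pos": TCP position; "orientation": TCP orientation; "ft_force": force on the tool from outside, world axes, zero at the start; "moment": the same for the moment, N m; "width": finger opening in mm.
Only numpy, scipy, OpenCV 4.12 (cv2) and the standard library are available. Lean on these libraries where they do the work, as an engineer would, in place of code of your own. Each camera call takes 0.05 s, during which the arm holds its last target.

## Working session

There is one attempt and no reset: what is moved stays moved. The work goes in short steps, Python scripts to look and compute and a tool call to move; the robot and the scene stay as the last step left them, time stands still between calls to the robot, and variables do not carry over. Pictures are saved under pics/ and viewed, and the job is handed in when it is done.

Besides the shell and the picture viewer there is one more tool, called after ">>>" by a JSON object that holds its "method" and its "body". apply_moves: Moves the arm, as the interface text tells. Its arguments: {"type":"object","properties":{"commands":{"type":"array","items":{"type":"array","items":{"type":"array","items":{"type":"number"}}}},"gripper":{"type":"number"}},"required":["commands"]}

```bash
mkdir -p pics; python3 - <<'E'
from workcell import readout, viewer, models
import cv2
o=readout.get_obs(); print(o)
for n in ["side","top","wrist"]:
    d=viewer.get_image(n); cv2.imwrite(f"pics/{n}0.png",d["color"][:,:,::-1]); print(n,{k:v for k,v in d.items() if k!="color"})
    for l in ["yellow_handle","yellow_bay","coupling_center"]:
        print(l,models.place_of(n,l)[:2])
E
```

```text
{'t': 0.0, 'qpos': array([-1.25498074e+00,  4.23838650e-01,  1.63067371e+00,  1.84272332e-05,
        1.08861282e+00, -1.90097723e-02]), 'qvel': array([ 0.00112018, -0.000588  ,  0.00047924, -0.00090993,  0.00112111,
       -0.00182189]), 'joint_torque': array([-1.33105594e-03, -5.44643068e+01, -2.73669040e+01,  6.42904197e-02,
        2.28096207e-02, -1.36533508e-04]), 'ee_pos': array([ 205.31282242, -590.02409321,  403.90925778]), 'orientation': array([ 2.04032387,  0.34640204, -2.04075941]), 'ft_force': array([-1.1001581 ,  0.37492868,  0.28747874]), 'moment': array([-0.00510463,  0.02527047,  0.02924944]), 'width': 87.80310158714425}
side {'vertical_fov': 56.7805716504578, 'cx': 320.89623214067313, 'cy': 245.90585531252034, 'rvec': array([ 0.4256377 , -2.58461093,  1.38490525]), 'tvec': array([601.2510486 , 176.81381004, 906.4870772 ])}
yellow_handle [{'position': [592.1, -12.4, 83.5], 'conf': 0.75}]
yellow_bay [{'position': [719.5, -1.9, 25.3], 'conf': 0.72}, {'position': [593.3, -9.9, 84.1], 'conf': 0.61}]
coupling_center [{'position': [520.0, 444.9, 32.0], 'conf': 0.58}]
top {'vertical_fov': 50.53913629816162, 'cx': 325.54617710300585, 'cy': 232.38114907842868, 'rvec': array([ 2.11238376, -2.12764034,  0.18246975]), 'tvec': array([  51.71482109,  630.98047334, 1093.20306758])}
yellow_handle [{'position': [594.7, -11.5, 82.8], 'conf': 0.97}]
yellow_bay [{'position': [717.5, 3.1, 19.4], 'conf': 0.94}]
coupling_center [{'position': [521.1, 438.2, 37.5], 'conf': 0.95}]
wrist {'vertical_fov': 67.32812453735306, 'cx': 318.1784116511965, 'cy': 240.7432770270654, 'rvec': array([-2.38831014,  1.69831096,  0.21340816]), 'tvec': array([-624.96756845,  -27.80822935,  389.65329752])}
yellow_handle []
yellow_bay []
coupling_center []
```

View pics/top0.png

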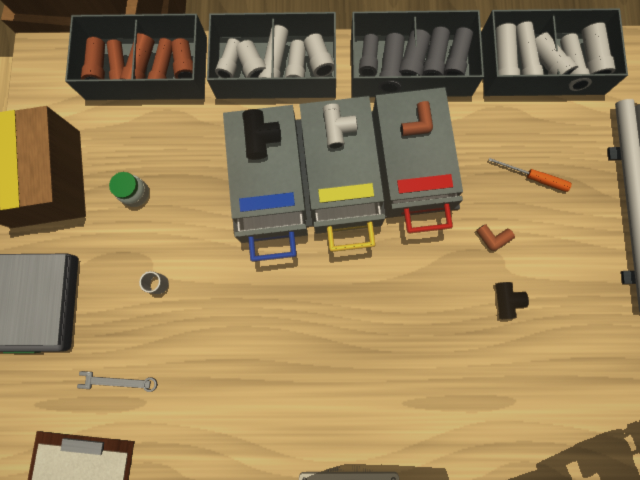

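View pics/side0.png

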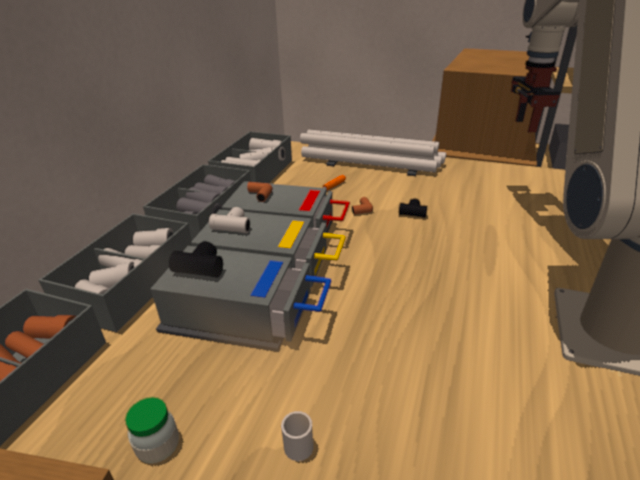

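```bash
cat > h.py <<'E'
from workcell import readout, viewer, models
import cv2, numpy as np
from scipy.spatial.transform import Rotation as R
def cam(n,save=None):
    d=viewer.get_image(n)
    if save: cv2.imwrite(f"pics/{save}.png",d["color"][:,:,::-1])
    return d
def ray(d,u,v,z):
    f=240/np.tan(np.radians(d["vertical_fov"]/2)); Rm=R.from_rotvec(d["rvec"]).as_matrix()
    c=-Rm.T@d["tvec"]; r=Rm.T@np.array([(u-d["cx"])/f,(v-d["cy"])/f,1]); return c+r*(z-c[2])/r[2]
def tool():
    o=readout.get_obs(); M=R.from_rotvec(o["orientation"]).as_matrix()
    print("t",o["t"],"pos",o["ee_pos"].round(1),"x",M[:,0].round(3),"jaw",M[:,1].round(3),"jawyaw",np.arctan2(M[1,1],M[0,1]).round(4),"F",o["ft_force"].round(1),"w",o["width"].round(1),"q",o["qpos"].round(2))
E
python3 - <<'E'
from h import *
tool()
d=cam("top")
c=d["color"].astype(int); m=((c[:,:,0]>130)&(c[:,:,1]>110)&(c[:,:,2]<70)).astype(np.uint8); m[:,:250]=0;m[:,450:]=0
n,l,s,ce=cv2.connectedComponentsWithStats(m); print(s[s[:,4]>20])
cv2.imwrite("pics/crop.png",cv2.resize(d["color"][80:280,210:480,::-1],None,fx=2.9,fy=2.9,interpolation=cv2.INTER_CUBIC))
# label on unit top: min area rect
for i in range(1,n):
    if s[i,4]>60:
        p=cv2.boxPoints(cv2.minAreaRect(np.argwhere(l==i)[:,::-1].astype(np.float32)))
        for z in (84,107): print(z,[ray(d,*q,z).round(0)[:2].tolist() for q in p])
for k in range(3):
  cam("top"); print(models.place_of("top","yellow_handle")[:1],models.place_of("top","yellow_bay")[:1],models.place_of("top","coupling_center")[:1],models.place_of("top","yellow_drawer")[:1])
E
```

```text
Traceback (most recent call last):
  File "h.py", line 13, in tool
    print("t",o["t"],"pos",o["ee_pos"].round(1),"x",M[:,0].round(3),"jaw",M[:,1].round(3),"jawyaw",np.arctan2(M[1,1],M[0,1]).round(4),"F",o["ft_force"].round(1),"w",o["width"].round(1),"q",o["qpos"].round(2))
                                                                                                                                                                     ^^^^^^^^^^^^^^^^
AttributeError: 'float' object has no attribute 'round'
```

```bash
sed -i 's/o\["width"\].round(1)/round(o["width"],1)/' h.py
python3 - <<'E'
from h import *
tool()
d=cam("top")
c=d["color"].astype(int); m=((c[:,:,0]>130)&(c[:,:,1]>110)&(c[:,:,2]<70)).astype(np.uint8); m[:,:250]=0;m[:,450:]=0
n,l,s,ce=cv2.connectedComponentsWithStats(m); print(s[s[:,4]>20])
cv2.imwrite("pics/crop.png",cv2.resize(d["color"][80:280,210:480,::-1],None,fx=2.9,fy=2.9,interpolation=cv2.INTER_CUBIC))
for i in range(1,n):
    if s[i,4]>60:
        p=cv2.boxPoints(cv2.minAreaRect(np.argwhere(l==i)[:,::-1].astype(np.float32)))
        for z in (84,107): print(z,[ray(d,*map(float,q),z).round(0)[:2].tolist() for q in p])
for k in range(3):
  cam("top"); print(*[[x["position"] for x in models.place_of("top",q)[:1]] for q in ("yellow_handle","yellow_bay","coupling_center","yellow_drawer")])
E
```

```text
t 0.6 pos [ 205.4 -590.3  404.7] x [-0. -0. -1.] jaw [ 0.329 -0.944 -0.   ] jawyaw -1.2359 F [-0.4  0.1 -0.1] w 87.3 q [-1.25  0.42  1.63 -0.    1.09 -0.02]
[[     0      0    640    480 306022]
 [   318    184     56     19    703]
 [   327    222     48     30    454]]
84 [[725.0, 64.0], [739.0, -58.0], [709.0, -60.0], [695.0, 60.0]]
107 [[719.0, 63.0], [732.0, -56.0], [703.0, -59.0], [689.0, 60.0]]
84 [[640.0, 44.0], [650.0, -57.0], [593.0, -62.0], [584.0, 39.0]]
107 [[636.0, 44.0], [645.0, -56.0], [589.0, -60.0], [580.0, 39.0]]Traceback (most recent call last):
  File "<stdin>", line 12, in <module>
ValueError: it knows: coupling_center, yellow_bay, yellow_handle
```

View pics/crop.png

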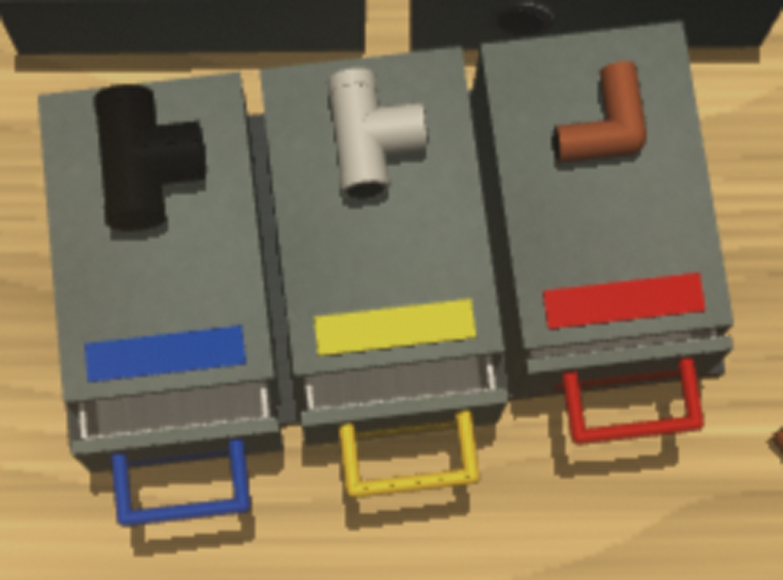

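>>> {"method": "apply_moves", "body": {"commands": [[[0.389, 0.579, -0.07, 1.347], [0.389, 0.579, -0.07, 1.347], [0.389, 0.579, -0.07, 1.347], [0.389, 0.579, -0.07, 1.347], [0.389, 0.579, -0.07, 1.347], [0.389, 0.579, -0.07, 1.347], [0.389, 0.579, -0.07, 1.347], [0.389, 0.579, -0.07, 1.347]]], "gripper": 0.045}}

```text
t: 1.85
ee_pos: [483.8, -175.5, 354.9]
orientation: [1.125, 1.26, -1.125]
ft_force: [0.8, -1.0, 0.1]
width: 45.3
```

```bash
python3 - <<'E'
from h import *
tool()
d=cam("top","top1")
print("unit front",ray(d,346.9,204.8,107))
E
```

```text
t 1.85 pos [ 483.8 -175.5  354.9] x [ 0.001 -0.    -1.   ] jaw [0.994 0.114 0.001] jawyaw 0.1138 F [ 0.8 -1.   0.1] w 45.3 q [-0.37  0.33  1.91 -0.    0.9  -0.48]
unit front [ 6.83302457e+02 -4.76857156e-01  1.07000000e+02]
```

>>> {"method": "apply_moves", "body": {"commands": [[[0.1107, 0.164, -0.025, 0], [0.1107, 0.164, -0.025, 0], [0.1107, 0.164, -0.025, 0], [0.1107, 0.164, -0.025, 0], [0.1107, 0.164, -0.025, 0], [0.1107, 0.164, -0.025, 0]]]}}

```text
t: 2.65
ee_pos: [592.8, -14.5, 329.8]
orientation: [1.128, 1.259, -1.128]
ft_force: [-0.1, 0.1, -1.2]
width: 45.3
```

```bash
python3 - <<'E'
from h import *
tool()
cam("wrist","w1"); print(models.place_of("wrist","yellow_handle"))
cam("side","s1"); print(models.place_of("side","yellow_handle"))
E
```

```text
t 2.65 pos [592.8 -14.5 329.8] x [-0.001 -0.    -1.   ] jaw [ 0.994  0.11  -0.001] jawyaw 0.1098 F [-0.1  0.1 -1.2] w 45.3 q [-0.04  0.47  1.75 -0.    0.92 -0.15]
[{'position': [591.5, -10.3, 81.8], 'conf': 0.84}]
[{'position': [597.4, -10.0, 86.0], 'conf': 0.66}]
```

View pics/w1.png

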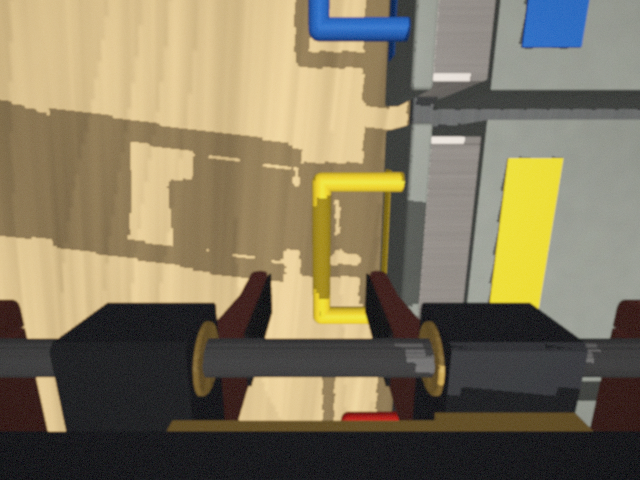

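The wrist view shows the yellow bar at column ~322, midway between the fingertips (265 and 375), so the jaws are aligned. Descending now.

>>> {"method": "apply_moves", "body": {"commands": [[[0.001, 0.003, -0.04, 0], [0.001, 0.003, -0.083, 0], [0.001, 0.003, -0.083, 0], [0.001, 0.003, -0.083, 0]]]}}

```text
t: 3.35
ee_pos: [595.0, -10.7, 248.0]
orientation: [1.128, 1.258, -1.127]
ft_force: [0.5, 1.0, 0.3]
width: 45.2
```

>>> {"method": "apply_moves", "body": {"commands": [[[0, 0, 0, 0], [0, 0, 0, 0], [0, 0, 0, 0], [0, 0, 0, 0], [0, 0, 0, 0]]], "gripper": 0.0}}

```text
t: 3.98
ee_pos: [594.6, -10.3, 247.1]
orientation: [1.127, 1.26, -1.127]
ft_force: [-1.2, -1.1, 5.0]
width: 11.1
```

>>> {"method": "apply_moves", "body": {"commands": [[[-0.015, -0.0017, 0, 0], [-0.03, -0.0033, 0, 0], [-0.045, -0.005, 0, 0], [-0.06, -0.0067, 0, 0], [-0.075, -0.0083, 0, 0], [-0.09, -0.01, 0, 0], [-0.1, -0.0111, 0, 0], [-0.1, -0.0111, 0, 0]]]}}

```text
t: 4.97
ee_pos: [492.5, -21.6, 247.1]
orientation: [1.126, 1.261, -1.129]
ft_force: [-2.6, 0.4, 10.6]
width: 11.1
```

```bash
python3 - <<'E'
from h import *
tool()
cam("side","s2"); print(models.place_of("side","yellow_handle"),models.place_of("side","yellow_bay"))
cam("top","t2"); print(models.place_of("top","yellow_handle"),models.place_of("top","yellow_bay"))
E
```

```text
t 4.975 pos [492.5 -21.6 247.1] x [-0.002 -0.    -1.   ] jaw [ 0.994  0.111 -0.002] jawyaw 0.1109 F [-2.6  0.4 10.6] w 11.1 q [-0.07  0.49  2.01 -0.    0.64 -0.18]
[{'position': [491.5, -17.7, 83.4], 'conf': 0.62}] [{'position': [614.5, -12.4, 25.1], 'conf': 0.78}, {'position': [522.7, 446.6, 31.3], 'conf': 0.49}]
[] [{'position': [614.1, -5.7, 22.6], 'conf': 0.92}]
```

View pics/s2.png

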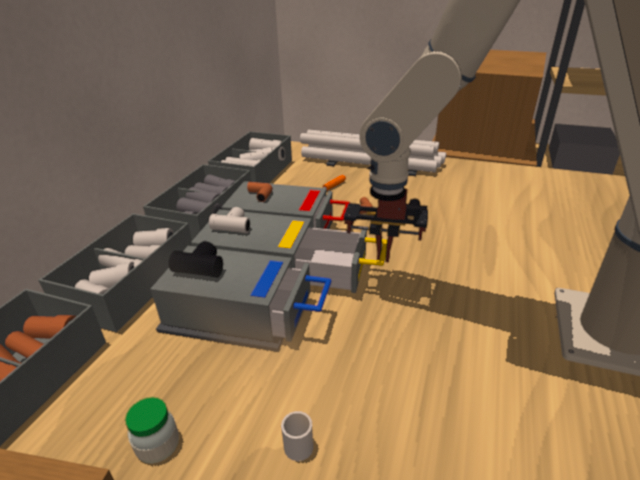

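Side view: drawer clearly pulled out (~127 mm by bar travel), with the gripper on its handle at about (388,250). Releasing and lifting.

>>> {"method": "apply_moves", "body": {"commands": [[[0, 0, 0, 0], [0, 0, 0, 0], [0, 0, 0, 0], [0, 0, 0.03, 0], [0, 0, 0.08, 0], [0, 0, 0.12, 0], [0, 0, 0.12, 0]]], "gripper": 0.045}}

```text
t: 6.15
ee_pos: [495.3, -21.5, 369.4]
orientation: [1.129, 1.255, -1.123]
ft_force: [-0.0, 0.2, -0.3]
width: 44.9
```

>>> {"method": "apply_moves", "body": {"commands": [[[0.03, 0.461, -0.05, 1.571], [0.03, 0.461, -0.05, 1.571], [0.03, 0.461, -0.05, 1.571], [0.03, 0.461, -0.05, 1.571], [0.03, 0.461, -0.05, 1.571], [0.03, 0.461, -0.05, 1.571], [0.03, 0.461, -0.05, 1.571], [0.03, 0.461, -0.05, 1.571]]], "gripper": 0.0878}}

```text
t: 7.15
ee_pos: [523.5, 442.4, 314.0]
orientation: [-0.039, 1.573, 0.037]
ft_force: [-0.3, -0.4, 0.4]
width: 87.6
```

```bash
python3 - <<'E'
from h import *
tool()
for n in ("wrist","side","top"):
  cam(n,n+"3"); print(n,*[(q,[x["position"] for x in models.place_of(n,q)[:2]]) for q in ("yellow_handle","yellow_bay","coupling_center")])
E
```

```text
t 7.15 pos [523.5 442.4 314. ] x [-0.002 -0.001 -1.   ] jaw [-0.049  0.999 -0.001] jawyaw 1.6196 F [-0.3 -0.4  0.4] w 87.6 q [ 0.68  0.61  1.54  0.    0.99 -0.94]
wrist ('yellow_handle', []) ('yellow_bay', []) ('coupling_center', [[520.8, 439.5, 27.0]])
side ('yellow_handle', []) ('yellow_bay', [[614.1, -10.8, 24.8]]) ('coupling_center', [[522.2, 443.2, 31.3]])
top ('yellow_handle', [[494.1, -21.8, 83.5]]) ('yellow_bay', [[616.0, -8.6, 22.2]]) ('coupling_center', [[518.4, 438.7, 32.6]])
```

View pics/wrist3.png

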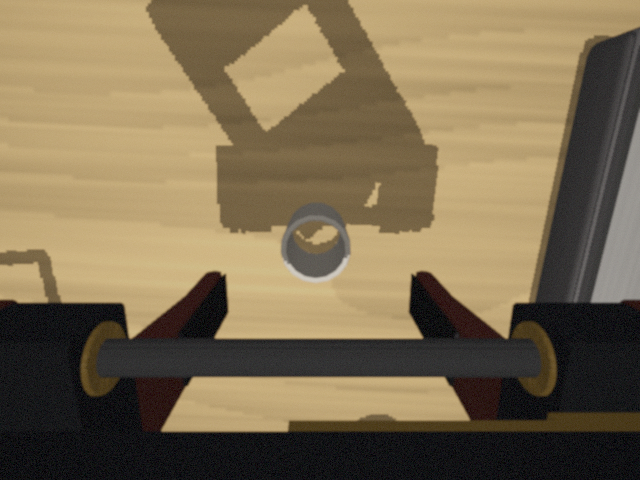

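View pics/top3.png

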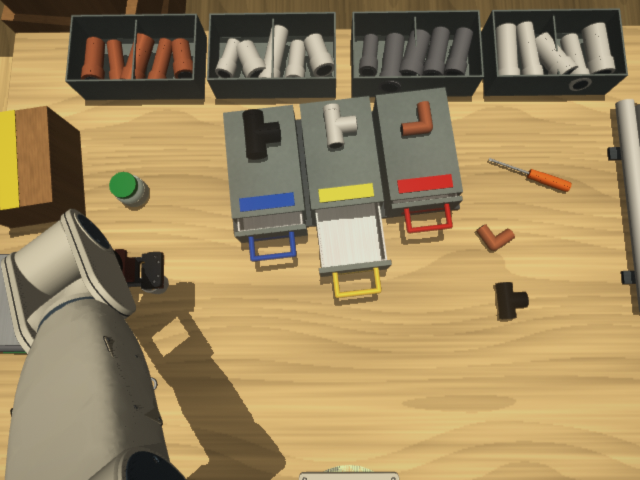

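```bash
python3 - <<'E'
from h import *
d=cam("wrist"); tool()
for p in ((316,248),(282,248),(350,248),(316,216),(316,281)): print(ray(d,*p,60).round(1))
E
```

```text
t 7.8 pos [524.7 439.1 317.1] x [ 0.  0. -1.] jaw [-0.039  0.999  0.   ] jawyaw 1.6099 F [-0.   0.6  0.3] w 87.8 q [ 0.68  0.61  1.54 -0.    0.99 -0.93]
[525.1 437.9  60. ]
[526.  414.7  60. ]
[524.2 461.1  60. ]
[503.  437.1  60. ]
[549.1 438.8  60. ]
```

The wrist view shows the coupling rim centred at (316,248), about 46 mm across at z=60, between the open fingers. That matches the 48 mm part.

>>> {"method": "apply_moves", "body": {"commands": [[[-0.002, 0.001, -0.04, 0.072], [-0.002, 0.001, -0.08, 0.072], [-0.002, 0.001, -0.108, 0.072], [-0.002, 0.001, -0.108, 0.072], [-0.002, 0.001, -0.108, 0.072]]]}}

```text
t: 8.43
ee_pos: [523.0, 440.9, 209.9]
orientation: [-0.087, 1.568, 0.089]
ft_force: [0.7, 0.8, -0.1]
width: 88.1
```

>>> {"method": "apply_moves", "body": {"commands": [[[0, 0, 0, 0], [0, 0, 0, 0], [0, 0, 0, 0], [0, 0, 0, 0], [0, 0, 0, 0]]], "gripper": 0.03}}

```text
t: 9.05
ee_pos: [522.5, 440.6, 208.9]
orientation: [-0.088, 1.569, 0.088]
ft_force: [-0.6, -0.1, 1.8]
width: 47.0
```

>>> {"method": "apply_moves", "body": {"commands": [[[0, 0, 0.03, 0], [0, 0, 0.08, 0], [0, 0, 0.13, 0], [0, 0, 0.13, 0], [0, 0, 0.13, 0]]]}}

```text
t: 9.68
ee_pos: [522.2, 440.3, 338.1]
orientation: [-0.089, 1.57, 0.088]
ft_force: [0.1, -0.9, -1.1]
width: 47.4
```

```bash
python3 - <<'E'
from h import *
tool()
cam("side","side4"); print(models.place_of("side","coupling_center"))
cam("wrist","wrist4"); print(models.place_of("wrist","coupling_center"))
tool()
E
```

```text
t 9.675 pos [522.2 440.3 338.1] x [-0.001 -0.001 -1.   ] jaw [-0.112  0.994 -0.   ] jawyaw 1.683 F [ 0.1 -0.9 -1.1] w 47.4 q [ 0.68  0.58  1.54 -0.    1.03 -1.  ]
[{'position': [521.5, 441.4, 158.3], 'conf': 0.67}]
[{'position': [518.2, 439.1, 155.7], 'conf': 0.89}]
t 9.875 pos [522.1 440.3 336.9] x [-0.002 -0.002 -1.   ] jaw [-0.112  0.994 -0.002] jawyaw 1.683 F [-0.4 -0.7 -1.3] w 47.1 q [ 0.68  0.58  1.54  0.    1.03 -1.  ]
```

View pics/side4.png

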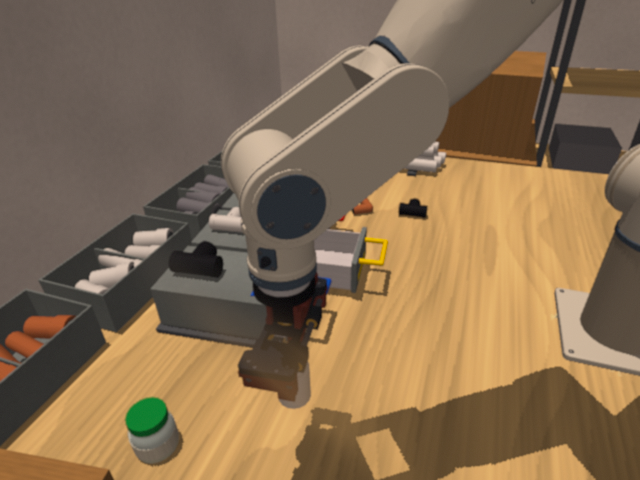

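View pics/wrist4.png

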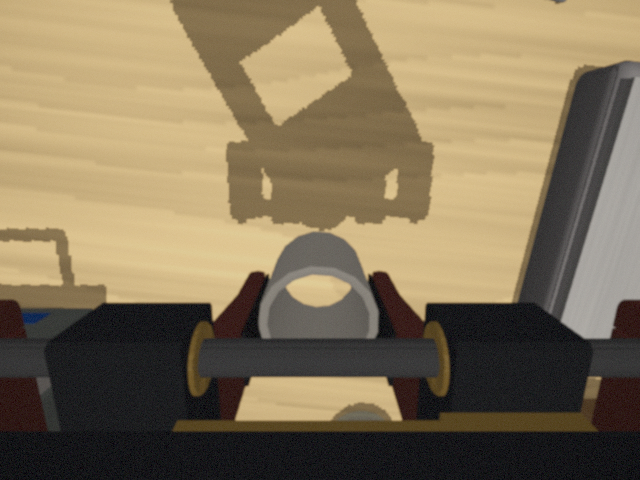

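The coupling is held upright between the fingers: wrist view at (318,300), opening 47 mm. Carrying it to the drawer.

>>> {"method": "apply_moves", "body": {"commands": [[[0.008, -0.04, 0.01, 0], [0.018, -0.09, 0.01, 0], [0.03, -0.15, 0.01, 0], [0.043, -0.21, 0.01, 0], [0.055, -0.27, 0.01, 0], [0.067, -0.33, 0.01, 0], [0.079, -0.39, 0.01, 0], [0.091, -0.449, 0.01, 0]]]}}

```text
t: 10.88
ee_pos: [613.5, -10.4, 347.8]
orientation: [-0.088, 1.57, 0.088]
ft_force: [0.6, 0.6, 0.3]
width: 46.7
```

>>> {"method": "apply_moves", "body": {"commands": [[[0, 0, 0, 0], [0, 0, 0, 0]]]}}

```text
t: 11.12
ee_pos: [613.3, -8.3, 347.9]
orientation: [-0.087, 1.571, 0.088]
ft_force: [-0.0, 0.3, -0.2]
width: 47.0
```

```bash
python3 - <<'E'
from h import *
tool()
for n in ("wrist","side"):
  cam(n,n+"5"); print(n,*[(q,[x["position"] for x in models.place_of(n,q)[:2]]) for q in ("yellow_handle","yellow_bay","coupling_center")])
tool()
E
```

```text
t 11.125 pos [613.3  -8.3 347.9] x [-0.002  0.    -1.   ] jaw [-0.111  0.994  0.001] jawyaw 1.6821 F [-0.   0.3 -0.2] w 47.0 q [-0.03  0.47  1.7   0.    0.97 -1.72]
wrist ('yellow_handle', [[493.0, -21.3, 83.1]]) ('yellow_bay', []) ('coupling_center', [[611.3, -11.5, 168.2]])
side ('yellow_handle', [[490.1, -24.7, 83.6]]) ('yellow_bay', [[615.9, -11.6, 22.9]]) ('coupling_center', [[614.6, -3.1, 168.8]])
t 11.525 pos [613.5  -7.6 348.8] x [ 0. -0. -1.] jaw [-0.113  0.994 -0.   ] jawyaw 1.6843 F [-0.  -0.3 -0.2] w 47.0 q [-0.03  0.47  1.7  -0.    0.97 -1.72]
```

View pics/wrist5.png

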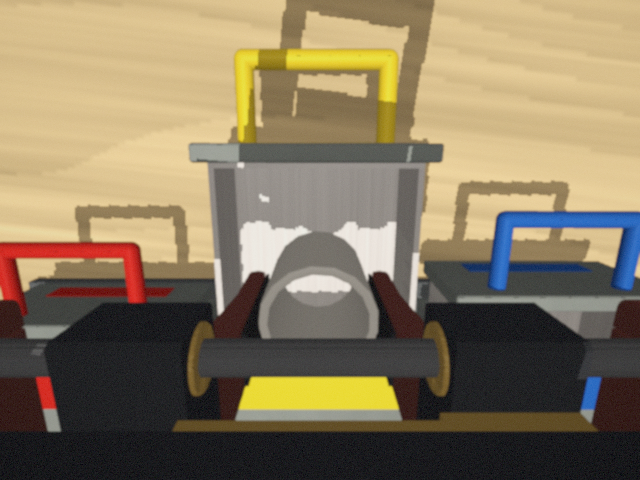

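View pics/side5.png

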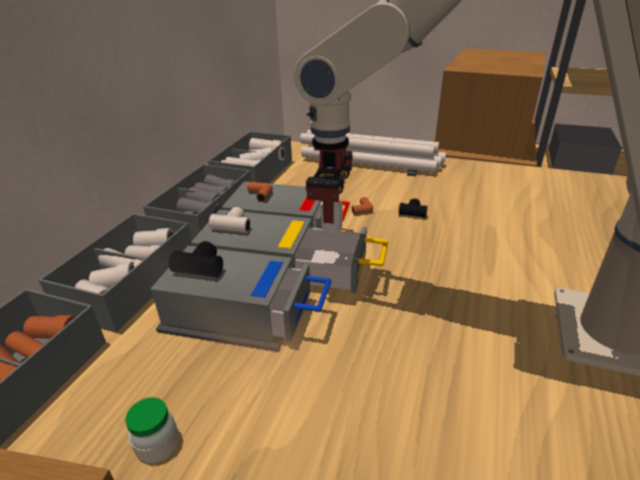

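The coupling (column 318) is centred between the drawer walls (columns ~213 and ~420). Lowering in two stages.

>>> {"method": "apply_moves", "body": {"commands": [[[0, -0.001, -0.03, 0], [0, -0.001, -0.06, 0], [0, -0.001, -0.09, 0], [0, -0.001, -0.1, 0], [0, -0.001, -0.105, 0], [0, -0.001, -0.109, 0], [0, -0.001, -0.111, 0], [0, -0.001, -0.111, 0]]]}}

```text
t: 12.52
ee_pos: [613.7, -9.4, 238.2]
orientation: [-0.088, 1.568, 0.088]
ft_force: [0.3, -0.2, -0.6]
width: 47.1
```

>>> {"method": "apply_moves", "body": {"commands": [[[0, 0, -0.001, 0], [0, 0, -0.002, 0], [0, 0, -0.003, 0], [0, 0, -0.003, 0]]]}}

```text
t: 13.02
ee_pos: [613.5, -9.4, 234.6]
orientation: [-0.088, 1.569, 0.088]
ft_force: [0.5, 0.7, -0.9]
width: 46.7
```

No contact yet; 1 mm at a time.

>>> {"method": "apply_moves", "body": {"commands": [[[0, 0, -0.001, 0], [0, 0, -0.001, 0]]]}}

```text
t: 13.28
ee_pos: [613.5, -9.4, 233.6]
orientation: [-0.088, 1.569, 0.088]
ft_force: [0.3, -0.3, -0.5]
width: 46.9
```

>>> {"method": "apply_moves", "body": {"commands": [[[0, 0, -0.001, 0], [0, 0, -0.001, 0]]]}}

```text
t: 13.52
ee_pos: [613.6, -9.4, 232.9]
orientation: [-0.088, 1.569, 0.088]
ft_force: [0.7, -0.5, 1.7]
width: 47.0
```

Contact shows (fz 1.7 N). Releasing to 70 mm and lifting.

>>> {"method": "apply_moves", "body": {"commands": [[[0, 0, 0, 0], [0, 0, 0, 0], [0, 0, 0, 0], [0, 0, 0, 0], [0, 0, 0.02, 0], [0, 0, 0.06, 0], [0, 0, 0.12, 0], [0, 0, 0.15, 0]]], "gripper": 0.072}}

```text
t: 14.52
ee_pos: [614.1, -9.4, 387.7]
orientation: [-0.088, 1.563, 0.088]
ft_force: [-0.1, -0.0, 0.1]
width: 72.1
```

>>> {"method": "apply_moves", "body": {"commands": [[[-0.06, -0.04, 0.04, 0], [-0.12, -0.08, 0.04, 0], [-0.15, -0.13, 0.04, 0], [-0.15, -0.19, 0.04, 0], [-0.15, -0.25, 0.04, 0], [-0.15, -0.3, 0.04, 0], [-0.15, -0.3, 0.04, 0], [-0.15, -0.3, 0.04, 0]]]}}

```text
t: 15.52
ee_pos: [463.1, -309.2, 423.4]
orientation: [-0.087, 1.569, 0.088]
ft_force: [1.2, 0.3, 0.6]
width: 72.0
```

```bash
python3 - <<'E'
from h import *
tool()
for n in ("top","side"):
  d=cam(n,n+"6"); print(n,*[(q,[(x["position"],x["conf"]) for x in models.place_of(n,q)[:2]]) for q in ("yellow_handle","yellow_bay","coupling_center")])
  y,x=(180,280) if n=="top" else (200,220)
  cv2.imwrite(f"pics/{n}6c.png",cv2.resize(d["color"][y:y+130,x:x+180,::-1],None,fx=4,fy=4,interpolation=cv2.INTER_CUBIC))
E
```

```text
t 15.525 pos [ 463.1 -309.2  423.4] x [ 0.  0. -1.] jaw [-0.111  0.994  0.   ] jawyaw 1.6821 F [1.2 0.3 0.6] w 72.0 q [-0.61  0.3   1.77  0.    1.07 -2.29]
top ('yellow_handle', [([492.4, -23.1, 82.1], 0.57)]) ('yellow_bay', [([614.4, -9.6, 22.3], 0.87)]) ('coupling_center', [([608.8, -8.4, 60.7], 0.57)])
side ('yellow_handle', [([494.3, -22.2, 85.1], 0.77), ([613.2, -14.7, 24.3], 0.46)]) ('yellow_bay', [([614.1, -8.4, 25.8], 0.56)]) ('coupling_center', [])
```

View pics/top6c.png

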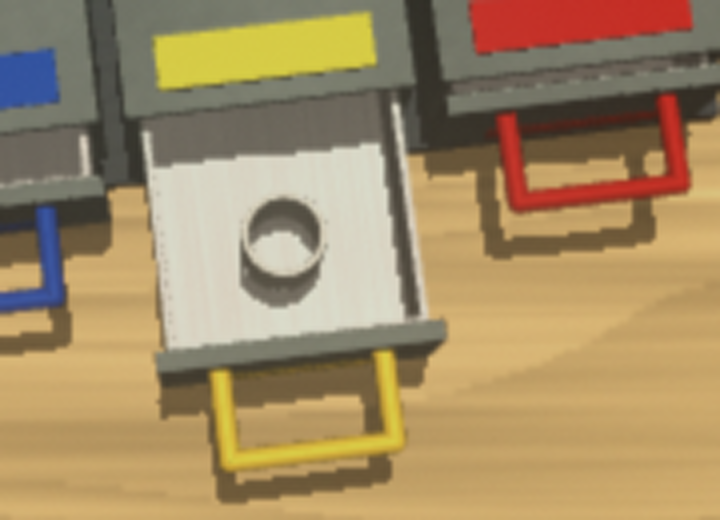

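View pics/side6c.png

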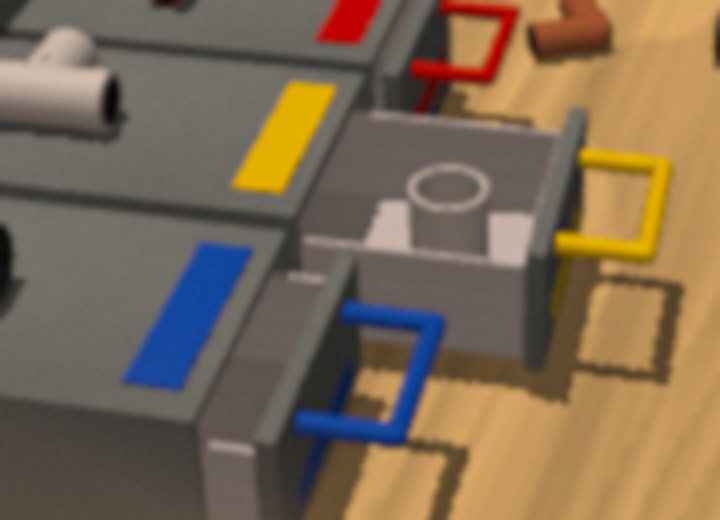

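Both crops show the coupling upright in the open drawer: top crop at (283,238), side crop at (448,210). The gripper is clear. Handing in.

```bash
python3 - <<'E'
from workcell import workorder
print(workorder.close_job())
E
```

```text
the job is handed in; nothing more can be done
None
```

The yellow drawer is open and the white coupling stands upright on its floor. I handed the job in at about 15.6 s; it reports no verdict.

- **Drawer:** I gripped the yellow handle bar and pulled the drawer about 100 mm, from roughly 27 mm to about 127 mm out by my measurement. In the last pictures the bar is at x ≈ 493 mm (594 mm before the pull), so it stayed put.
- **Coupling:** I took it from the counter left of the units and lowered it until I felt contact. The gripper's position at release puts it near the middle of the drawer, within a few mm of `yellow_bay`. The top and side pictures both show it upright, and the gripper is well clear.
- **Forces:** the highest wrist force I read was about 11 N, while pulling the handle.
- **Checks that failed or disagreed:** in the last pictures the side network missed the coupling. The top network put its centre about 5 mm off at (609, -8, 61). It should be about 54 mm high, 30 mm above the drawer floor at 24 mm, so 61 mm is 7 mm too high. I judged that to be network error, because contact came at the expected height and both pictures show it standing on the floor.

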